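Sort heat-sink plates and hold the longest flush on a sloped contact tester

ROBOT

A 6-joint arm with a two-finger parallel gripper is mounted at the origin on the work surface. World frame = base frame: x ahead of the robot, y to its left, z up, the work surface at z = 0. Lengths are in m, angles in rad, forces in N, time in s.
With the tool pointing down it reaches from about 0.375 to 0.975 m from the base axis. Payload 3.8 kg.
Tool frame: the origin (TCP) lies midway between the tips of the shut fingers; the grasp point (between the pads) lies 19 mm behind it; z points along the fingers, y is the line along which they close (so a half turn about z gives the same grasp; the last joint's range is limited). The gripper opens to 85 mm and grips with 20 to 120 N. Pads are 22 mm wide; open, the fingers measure 114 mm over their backs; the gripper's body (76 mm by 85 mm) begins 54 mm behind the grasp point. The pads swing forward as they close: fully open they stand 13 mm farther back than shut.
Start: joints at [-1.233, 0.264, 1.604, -0, 1.274, -0.037], TCP at [0.247, -0.628, 0.231] pointing down, gripper open.
Joint ranges: [-2.63, 2.63], [-0.94, 2.18], [0.31, 2.57], [-1.31, 4.45], [0, 2.66], [-2.55, 2.55]. Speed limits (rad/s): [2.57, 2.57, 3.14, 3.14, 3.14, 3.14].

INTERFACE

Orientations are given as a rotation vector (axis times angle).
In Python, from workcell import status, read_camera, workorder, masks_of gives the robot as it stands.
- The arm moves only by the tool drive_tool, never from a script. Its argument "rows" is a list of rows, each a list of 7 numbers: the turn, a rotation vector about the tool's x, y, z in degrees, then the shift along the tool's x, y, z in m, then the opening, from 0 (shut) to 1 (fully open). In form: [[ax, ay, az, tx, ty, tz, claw], ...]. A call has 1 to 8 rows; each row shifts and turns the commanded pose from where the row before left it, along the tool's axes as they then stand; what a row does not reach is not made up. A row lasts 1/12 s, in which the tool goes at most 41.7 mm and 7.16 degrees, less where a joint would pass 70% of its speed; a pose out of reach is approached as far as the arm can. A call is refused whole if a number of a shift passes 0.0417 or a number of a turn 7.16, either way. A call with a gripper value outside its range is refused whole. The fingers move at their own pace and stop on an object; "force" is the grip in N (left out, the last holds). Time passes only in rows, so rows that do not move let the fingers close. It gives the time, the measured TCP pose, the force, the opening and the grip force at its end, in the units of the state.
- status.read_state(): the state, without advancing time (a new reading comes with each control period).
- read_camera(name): name is "scene" or "top" or "wrist"; returns a dict with "color" (384x512x3 uint8, red, green, blue), "intrinsics" (3x3 intrinsics, pixels), "world_from_camera" (4x4, takes a point from camera to world coordinates); the wrist camera has in their place "mount" (4x4, takes a point from camera to tool coordinates, whose origin is the TCP and whose axes are the flange's). Camera axes: x right, y up, looking along -z (the intrinsics and any distortion apply to the point x, -y, -z); pixel columns grow to the right and rows downward; lengths in m; the calibration is good to about 2 mm. A picture is of the moment at which its call begins: read the wrist's pose just before it. There is no depth.
- workorder.finish_job(): hands the job in; it is judged then, once.
Trained networks look in a picture, given as the dict that the camera call returned (one of the last four; its "shot" number tells which), for a name from the list of things; names that differ only in an ending like _2 or _b are one class to them, and where a whole thing is asked for, a point or a joint stands for the part that bears it (a point fixed in the world has none). Each returns a list of dicts, best first, with "score" (0 to 1); they miss things now and then, are a little off and sometimes report something else, mostly with a low value. They report only what shows in the picture. A call takes as long as a camera call. They do not tell look-alikes from the thing itself.
- masks_of(picture, name): "mask" (384x512 bool, what is visible of it) and "bbox" ([left, top, right, bottom] in pixels, round what is visible of it).
The state is a dict: "time": time; "q": joint angles; "joint_vel": joint speeds; "joint_torque": joint torques, N m; "tool_pos": TCP position; "tcp_rot": TCP orientation; "wrist_force": force on the tool from outside, world axes, zero at the start; "torque": the same for the moment, N m; "width": opening from 0.0 (shut) to 1.0 (fully open); "grip_force": force on a finger pad.
Only numpy, scipy, OpenCV 4.12 (cv2) and the standard library are available. Lean on these libraries where they do the work, as an engineer would, in place of code of your own. Each camera call takes 0.05 s, during which the arm holds its last target. There are 200 camera calls.

TASK

First lay the shortest and the middle-length of the three loose heat-sink plates flat in the empty bays of the rows that hold plates of their own length, and let them go. Then pick up the longest plate and press its underside flush and centred on the sloped face of the contact tester, lengthwise up the slope, so that the sprung face sinks to about half of its 10 mm travel and does not bottom. Finish while still gripping the plate and pressing it there; leave the other things on the bench where they are.

Things in the scene. Friction and masses are not known exactly. Their poses are not given: they have to be found in the camera images.
- plate_short: a heat-sink plate: flat copper base 40 mm long (its x) x 36 mm wide (its y) x 5 mm thick, with an upright aluminium grip rib on its middle, 30 mm long (x) x 10 mm thick (y), its top 35 mm above the underside. Origin: centre of the underside; z up out of the rib. The same turned end for end. Loose, on the bench, about 70 g. The shortest of three look-alikes
- plate_medium: a heat-sink plate: flat copper base 55 mm long (its x) x 36 mm wide (its y) x 5 mm thick, with an upright aluminium grip rib on its middle, 30 mm long (x) x 10 mm thick (y), its top 35 mm above the underside. Origin: centre of the underside; z up out of the rib. The same turned end for end. Loose, on the bench, about 90 g. The middle one of three look-alikes
- plate_long: a heat-sink plate: flat copper base 70 mm long (its x) x 36 mm wide (its y) x 5 mm thick, with an upright aluminium grip rib on its middle, 30 mm long (x) x 10 mm thick (y), its top 35 mm above the underside. Origin: centre of the underside; z up out of the rib. The same turned end for end. Loose, on the bench, about 110 g. The longest of three look-alikes
- row_short: a fixed grey plastic row of two bays end to end along its x, 112 mm overall x 54 mm x 7 mm high. The far bay (+x) already holds a fixed plate of 40 mm length; the near bay (-x) is empty. Origin: centre of the underside
- bay_short (a point): the centre of the floor (3 mm above the bench) of the empty bay of the short row; the bay is 50 mm long (x) x 46 mm wide (y), with walls 4 mm thick that rise 4 mm above this floor. Axes of the row
- row_medium: a fixed grey plastic row of two bays end to end along its x, 142 mm overall x 54 mm x 7 mm high. The far bay (+x) already holds a fixed plate of 55 mm length; the near bay (-x) is empty. Origin: centre of the underside
- bay_medium (a point): the centre of the floor (3 mm above the bench) of the empty bay of the medium row; the bay is 65 mm long (x) x 46 mm wide (y), with walls 4 mm thick that rise 4 mm above this floor. Axes of the row
- stage: the contact tester, fixed: grey base 120 (x) x 110 (y) x 18 mm with two cheeks 75 mm high (at y = +/-47 mm) that carry a sloped, sprung test face between them. Origin: centre of the underside; the slope goes down towards its -x
- face (a point): the centre of the bare aluminium test face, 84 mm long up the slope (x) x 50 mm wide (y), 8 mm thick, about 85 mm above the bench. x points up the slope, z out of the face, which looks up and towards the stage's -x. Its slope differs every time, 11 to 23 degrees from level; the tilt hinge, about y, is too stiff to be turned by pressing
- stage_sink (a joint): how far the sprung test face has sunk straight into the tester, along its own -z: 0 = untouched, 0.010 m = bottomed. It starts to give at about 2 N and takes about 1 N more for each mm; its slope does not change as it sinks
- screwdriver: bystander: a screwdriver 160 mm long, lying on the bench
- flux_jar: bystander: a small jar, 40 mm wide, 45 mm high. Origin: centre of the underside
- tape_roll: bystander: a roll of clear tape 60 mm across, 18 mm high. Origin: centre of the underside
- ram_board: bystander: a green memory board 68 x 30 mm, 6 mm high. Origin: centre of the underside
- fan: bystander: a round black fan 56 mm across, 12 mm high. Origin: centre of the underside
- battery: bystander: a black battery 75 x 48 x 12 mm. Origin: centre of the underside
- drive: bystander: a flat aluminium drive 100 x 70 x 9 mm. Origin: centre of the underside
Things that resemble listed ones, but are neither listed nor needed, are in the scene too. Leave any blue or turquoise look-alike of the plate_medium alone.

How it is judged:
On the way, in this order (a step that is already met when the one before it is completed fails the run):
1. the shortest and the middle plate lie let go in the empty bays of their own rows (horizontal distance between plate_short and bay_short below 0.012 m and z of plate_short in the frame of bay_short below 0.003 m and angle between the z axis of plate_short and the z axis of bay_short, either way round below 0.08 rad and angle between the x axis of plate_short and the x axis of bay_short, either way round below 0.25 rad and contact force between the fingers and plate_short below 0.1 N and linear speed of each of plate_short, plate_medium below 0.02 m/s and horizontal distance between plate_medium and bay_medium below 0.012 m and z of plate_medium in the frame of bay_medium below 0.003 m and angle between the z axis of plate_medium and the z axis of bay_medium, either way round below 0.08 rad and angle between the x axis of plate_medium and the x axis of bay_medium, either way round below 0.25 rad and contact force between the fingers and plate_medium below 0.1 N), for 0.2 s.
2. the longest plate is lifted in the fingers (height (world z) of plate_long above 0.03 m and contact force between the fingers and plate_long above 1 N and contact force between plate_long and stage below 0.1 N), for 0.1 s.
At the end, for the whole second after the job is handed in: Short and middle plates flat in their own bays (12 mm, 0.08 rad; yaw 0.25), released, at rest. Longest plate gripped and pressed on the face: parallel within 0.05 rad, lengthwise within 0.17 rad, within 10 mm of centre in x and y and 3 mm of the surface, face sunk 2 to 9 mm (all of step 1 and angle between the z axis of plate_long and the z axis of face, either way round below 0.05 rad and angle between the x axis of plate_long and the x axis of face, either way round below 0.17 rad and x of plate_long in the frame of face between -0.01 and 0.01 m and y of plate_long in the frame of face between -0.01 and 0.01 m and z of plate_long in the frame of face between -0.003 and 0.003 m and contact force between plate_long and stage above 2 N and contact force between the fingers and plate_long above 2 N and value of joint stage_sink between 0.002 and 0.009 m and linear speed of plate_long below 0.02 m/s); the arm keeps its last pose, push and grip.
It fails at once if a bystander on the bench was moved by more than 30 mm (distance of any of screwdriver, flux_jar, tape_roll, ram_board, fan, battery, drive from where it was at the start of the episode above 0.03 m).
It also fails if it takes over 72 s, if anything falls off the work surface, if the arm or the gripper's body presses on something with over 40 N, if the wrist force passes 120 N, or if a joint passes its speed limit or range.

## Working session

There is one attempt and no reset: what is moved stays moved. The work goes in short steps, Python scripts to look and compute and a tool call to move; the robot and the scene stay as the last step left them, time stands still between calls to the robot, and variables do not carry over. Pictures are saved under pics/ and viewed, at most 13 in all, crops included, and the job is handed in when it is done.

Besides the shell and the picture viewer there is one more tool, called after ">>>" as name(argument=value, ...) on one line, values as JSON. drive_tool: Moves the arm, as the interface text tells. Its arguments: {"type":"object","properties":{"rows":{"type":"array"},"force":{"type":"number"}},"required":["rows"]}

```bash
ls; mkdir -p pics; python3 - <<'E'
from workcell import status, read_camera, workorder, masks_of
import cv2,numpy as np
print(status.read_state())
ims=[]
for n in ["scene","top"]:
    p=read_camera(n); print(n,p["intrinsics"].tolist(),np.round(p["world_from_camera"],4).tolist(),[k for k in p])
    cv2.imwrite(f"pics/{n}0.png",cv2.resize(p["color"][:,:,::-1],(800,600),interpolation=cv2.INTER_CUBIC))
    for k in ["plate_short","plate_medium","plate_long","row_short","row_medium","stage","face"]:
        for m in masks_of(p,k)[:4]: print(n,k,round(m["score"],2),m["bbox"],m["mask"].sum())
E
```

```text
pics
{'time': 0.0, 'q': array([-1.23290567e+00,  2.64780174e-01,  1.60537019e+00,  2.50707548e-05,
        1.27367184e+00, -3.68977687e-02]), 'joint_vel': array([-0.00027452, -0.00099194,  0.0004108 ,  0.00058014, -0.00016665,
       -0.00022191]), 'joint_torque': array([ 2.42166017e-03, -5.15105331e+01, -3.67312038e+01,  2.31847671e-04,
        1.27732390e-02, -1.25434084e-05]), 'tool_pos': array([ 0.24686985, -0.62746278,  0.22994585]), 'tcp_rot': array([-3.08442570e+00, -5.84854003e-01,  4.87518176e-04]), 'wrist_force': array([ 0.30073659, -0.18177566,  0.46076882]), 'torque': array([ 0.04127955,  0.02700785, -0.04122286]), 'grip_force': 0.0, 'width': 1.0045424238870968}
scene [[357.24693563879066, 0.0, 253.8773711185644], [0.0, 357.24693563879066, 191.96791842178922], [0.0, 0.0, 1.0]] [[0.2249, -0.6362, 0.738, 1.2917], [0.9744, 0.145, -0.1718, -0.1682], [0.0023, 0.7578, 0.6525, 0.7023], [0.0, 0.0, 0.0, 1.0]] ['color', 'intrinsics', 'world_from_camera', 'shot']
scene plate_short 0.47 [250.3, 182.7, 267.4, 200.1] 146
scene plate_medium 0.58 [193.1, 208.5, 209.9, 232.1] 210
scene pl
[... 800 characters left out ...]
 199.1, 184.1, 262.3] 1461
top plate_short 0.26 [105.5, 126.8, 155.3, 174.2] 1279
top plate_medium 0.9 [181.7, 162.2, 208.8, 184.1] 361
top plate_medium 0.69 [260.8, 256.5, 287.5, 278.0] 403
top plate_medium 0.68 [223.4, 146.1, 239.2, 166.8] 342
top plate_medium 0.66 [307.7, 163.8, 324.2, 187.5] 322
top plate_long 0.62 [302.2, 203.6, 324.5, 240.0] 477
top row_short 0.8 [95.7, 218.8, 121.5, 266.5] 1205
top row_short 0.15 [207.4, 102.8, 273.4, 113.8] 489
top row_medium 0.67 [155.6, 202.0, 184.8, 262.0] 1482
top stage 0.8 [350.1, 136.6, 415.4, 198.1] 2730
top face 0.69 [382.7, 140.0, 407.6, 184.8] 851
top face 0.37 [351.4, 137.3, 414.6, 197.8] 2577
top face 0.36 [258.1, 170.0, 285.3, 186.0] 352
```

View pics/top0.png

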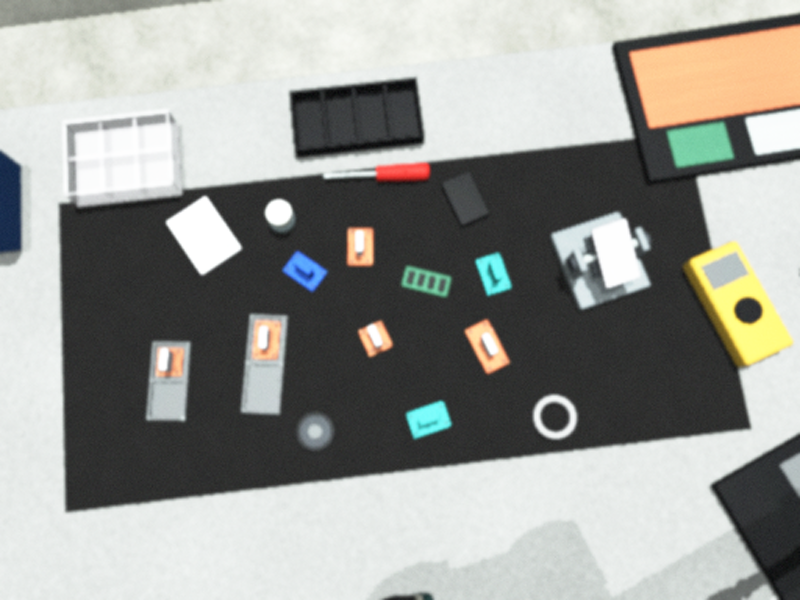

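View pics/scene0.png

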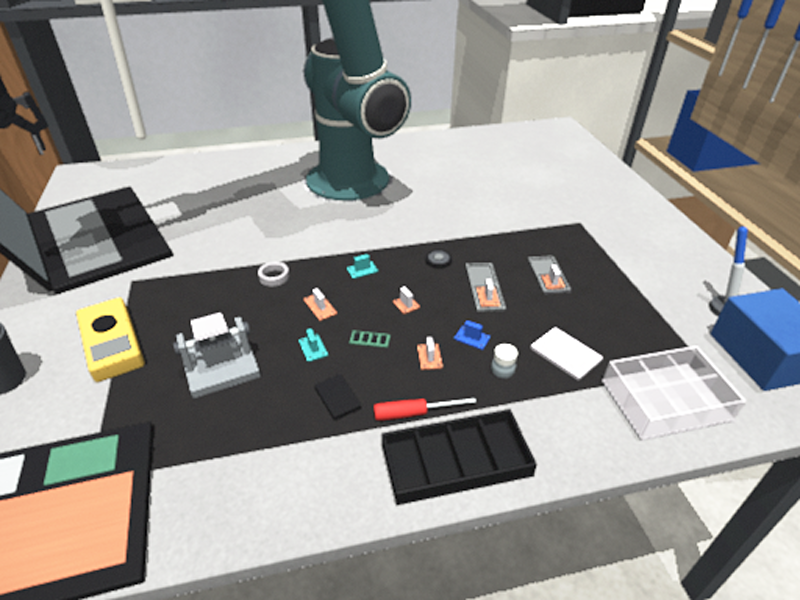

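The top view, in 800x600 pixels, shows these items:
- Copper plates: medium at (360,246), short at (375,338), long at (487,346).
- Row_short at (168,380) and row_medium at (264,364), with their empty bays at the bottom (near) end.
- The stage at (602,258), with its white face at (615,250).

The blue and turquoise look-alikes are at (305,271), (493,273) and (428,419). The scene view agrees. Next I'll get coarse positions.

```bash
cat > h.py <<'E'
from workcell import status, read_camera, workorder, masks_of
import cv2,numpy as np
from scipy.spatial.transform import Rotation as R
def shot(n):
    s=status.read_state() 
    p=read_camera(n)
    if n=="wrist":
        T=np.eye(4);T[:3,:3]=R.from_rotvec(s["tcp_rot"]).as_matrix();T[:3,3]=s["tool_pos"]
        p["W"]=T@p["mount"]
    else: p["W"]=p["world_from_camera"]
    return p
def rays(p,px):
    px=np.atleast_2d(px).astype(float);K=p["intrinsics"]
    d=np.c_[(px[:,0]-K[0,2])/K[0,0],-(px[:,1]-K[1,2])/K[1,1],-np.ones(len(px))]
    return p["W"][:3,3],d@p["W"][:3,:3].T
def toplane(p,px,z):
    o,d=rays(p,px);return o+d*((z-o[2])/d[:,2])[:,None]
def project(p,X):
    X=np.atleast_2d(X);c=(X-p["W"][:3,3])@p["W"][:3,:3];K=p["intrinsics"]
    return np.c_[K[0,2]+K[0,0]*c[:,0]/-c[:,2],K[1,2]+K[1,1]*c[:,1]/c[:,2]]
def tri(obs):  # [(p,px)]
    A=np.zeros((3,3));b=np.zeros(3)
    for p,px in obs:
        o,d=rays(p,px);d=d[0]/np.linalg.norm(d[0]);M=np.eye(3)-np.outer(d,d);A+=M;b+=M@o
    return np.linalg.solve(A,b)
def rect(p,mask,z):  # rectangle of the mask on plane z, centre, sizes, yaw of long side
    ys,xs=np.nonzero(mask);P=toplane(p,np.c_[xs,ys],z)[:,:2]*1000
    (c,s,a)=cv2.minAreaRect(P.astype(np.float32))
    if s[0]<s[1]: s=s[::-1];a+=90
    return np.round(np.array(c)/1000,4),np.round(s,1),round((a+90)%180-90,1)
def blobs(m,mn=60):
    n,l,st,_=cv2.connectedComponentsWithStats(m.astype(np.uint8))
    return [l==i for i in range(1,n) if st[i,4]>mn]
def orange(p):
    h=cv2.cvtColor(p["color"],cv2.COLOR_RGB2HSV);return (h[...,0]<18)&(h[...,1]>80)&(h[...,2]>90)
E
python3 - <<'E'
from h import *
for n in ["top","scene"]:
    p=shot(n)
    for b in blobs(orange(p)):
        r=rect(p,b,.005)
        if r[1][0]<120 and r[0][0]<.8: print(n,"orange",*r)
    for k in ["row_short","row_medium","stage","face"]:
        for m in masks_of(p,k)[:1]: print(n,k,m["score"],*rect(p,m["mask"],dict(face=.085,stage=.018).get(k,.007)))
p=shot("wrist");print(p["intrinsics"],p["mount"],{k:v for k,v in p.items() if k not in("color",)}.keys())
E
```

```text
top orange [ 0.7663 -0.0391] [84.4 28.1] 83.1
top orange [0.6551 0.0393] [61.1 42.3] -6.8
top orange [0.5136 0.0321] [46.6 42. ] 19.6
top orange [ 0.483  -0.1286] [75.6 42.4] 18.6
top orange [0.5296 0.1903] [54.1 35.4] -10.0
top orange [0.514  0.3318] [38.8 34.1] -6.8
top row_short 0.72 [0.4875 0.3359] [110.3  55.2] -6.8
top row_medium 0.96 [0.4968 0.1962] [142.2  54.6] -9.6
top stage 0.71 [ 0.5918 -0.3219] [142.5 122. ] -78.1
top face 0.93 [ 0.5823 -0.3144] [89.3 55.7] 4.2
scene orange [0.4956 0.8323] [94.6 22.7] -0.8
scene orange [0.5164 0.3323] [39.8 39.4] -12.8
scene orange [0.5283 0.1892] [57.1 36.6] -10.2
scene orange [ 0.4852 -0.1302] [78.  40.8] 18.7
scene orange [0.5161 0.0291] [46.6 39.7] 17.8
scene orange [0.6582 0.0371] [60.8 39.1] -7.7
scene orange [ 0.7563 -0.0378] [83.4 35. ] 85.9
scene row_short 0.77 [0.4914 0.3307] [117.7  57.9] -8.2
scene row_medium 0.96 [0.4987 0.1929] [147.1  52.1] -10.1
scene stage 0.93 [ 0.5717 -0.3189] [191.4 129.1] 14.0
scene face 0.79 [ 0.5892 -0.3154] [58.1 50.2] 12.7
[[286.0546782    0.         257.33375434]
 [  0.         286.0546782  189.03897905]
 [  0.           0.           1.        ]] [[ 8.84858480e-04  9.61262412e-01  2.75633438e-01  7.04871073e-02]
 [ 9.99998279e-01 -4.01181510e-04 -1.81115998e-03 -1.43106841e-03]
 [-1.63042097e-03  2.75634567e-01 -9.61261113e-01 -1.42747472e-01]
 [ 0.00000000e+00  0.00000000e+00  0.00000000e+00  1.00000000e+00]] dict_keys(['intrinsics', 'mount', 'shot', 'W'])
```

>>> drive_tool(rows=[[0,0,0,0.035,-0.014,-0.004,1],[0,0,0,0.035,-0.014,-0.004,1],[0,0,0,0.035,-0.014,-0.004,1],[0,0,0,0.035,-0.014,-0.004,1],[0,0,0,0.035,-0.014,-0.004,1],[0,0,0,0.035,-0.014,-0.004,1],[0,0,0,0.035,-0.014,-0.004,1],[0,0,0,0,0,0,1]])

```text
time: 2.02
tool_pos: [0.4442, -0.4428, 0.2606]
tcp_rot: [-3.085, -0.593, -0.007]
wrist_force: [0.6, -0.8, -0.4]
width: 0.997
grip_force: 0.0
```

```bash
cat >> h.py <<'E'
import pickle
def keep(p,f): pickle.dump(p,open(f+".pkl","wb"))
def load(f): return pickle.load(open(f+".pkl","rb"))
E
python3 - <<'E'
from h import *
p=shot("wrist");s=status.read_state();print(s["tool_pos"],s["tcp_rot"],s["joint_vel"].round(3))
m=masks_of(p,"face");keep((p,m),"f1")
for k in m: print(k["score"],k["bbox"])
E
```

```text
[ 0.44196316 -0.4449306   0.26014013] [3.08433787e+00 5.92909507e-01 2.21534689e-03] [-0.059  0.009  0.008 -0.04  -0.003 -0.021]
0.84 [163.6, 0.0, 217.5, 50.8]
```

>>> drive_tool(rows=[[0,0,0,0.035,-0.014,0,1],[0,0,0,0.035,-0.014,0,1],[0,0,0,0.035,-0.014,0,1],[0,0,0,0.035,-0.014,0,1],[0,0,0,0.035,-0.014,0,1],[0,0,0,0.035,-0.014,0,1],[0,0,0,0,0,0,1],[0,0,0,0,0,0,1]])

```text
time: 2.78
tool_pos: [0.6042, -0.2921, 0.2586]
tcp_rot: [-3.086, -0.588, 0.002]
wrist_force: [-0.2, 0.6, 0.5]
width: 1.0
grip_force: 0.0
```

```bash
python3 - <<'E'
from h import *
p=shot("wrist");s=status.read_state();print(s["tool_pos"],s["tcp_rot"],s["joint_vel"].round(3))
m=masks_of(p,"face");keep((p,m),"f2")
for k in m: print(k["score"],k["bbox"])
q,_=load("f1")
cv2.imwrite("pics/w12.png",cv2.resize(np.hstack([q["color"],p["color"]])[:,:,::-1],(800,300),interpolation=cv2.INTER_AREA))
E
```

```text
[ 0.60335875 -0.29306974  0.25866825] [ 3.08631885e+00  5.85592288e-01 -2.39188246e-03] [-0.027 -0.009  0.01  -0.002 -0.001  0.001]
0.56 [245.8, 159.6, 299.4, 227.3]
```

View pics/w12.png

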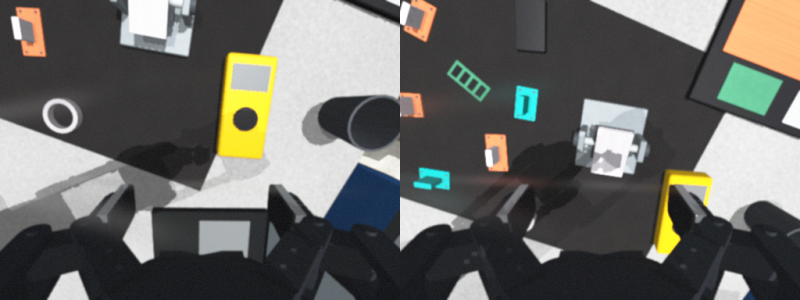

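The left half shows the face cut off at the top edge while the arm was still moving. The right half shows it whole at about (612,150) of 800 px, with the long plate at (495,152). I'll take two more settled views of the face with a longer baseline.

>>> drive_tool(rows=[[0,0,0,-0.03,0,0.01,1],[0,0,0,-0.03,0,0.01,1],[0,0,0,-0.03,0,0.01,1],[0,0,0,-0.03,0,0.01,1],[0,0,0,0,0,0,1],[0,0,0,0,0,0,1],[0,0,0,0,0,0,1],[0,0,0,0,0,0,1]])

```text
time: 3.55
tool_pos: [0.4928, -0.3371, 0.2203]
tcp_rot: [3.086, 0.583, 0.002]
wrist_force: [-0.2, 0.2, -0.5]
width: 0.997
grip_force: 0.0
```

```bash
python3 - <<'E'
from h import *
p=shot("wrist");m=masks_of(p,"face");keep((p,m),"f3")
for k in m: print(k["score"],k["bbox"])
E
```

```text
0.74 [239.7, 30.6, 309.4, 131.7]
```

>>> drive_tool(rows=[[0,0,0,0.035,0,0,1],[0,0,0,0.035,0,0,1],[0,0,0,0.035,0,0,1],[0,0,0,0.035,0,0,1],[0,0,0,0.035,0,0,1],[0,0,0,0.035,0,0,1],[0,0,0,0,0,0,1],[0,0,0,0,0,0,1]])

```text
time: 4.32
tool_pos: [0.6898, -0.2573, 0.2184]
tcp_rot: [-3.085, -0.591, 0.001]
wrist_force: [1.0, 0.1, -0.4]
width: 1.001
grip_force: 0.0
```

>>> drive_tool(rows=[[0,0,0,0,0,0,1],[0,0,0,0,0,0,1],[0,0,0,0,0,0,1]])

```text
time: 4.57
tool_pos: [0.6868, -0.2599, 0.2196]
tcp_rot: [3.087, 0.584, -0.0]
wrist_force: [0.1, 0.3, -0.1]
width: 1.001
grip_force: 0.0
```

```bash
python3 - <<'E'
from h import *
p=shot("wrist");m=masks_of(p,"face");keep((p,m),"f4")
for k in m: print(k["score"],k["bbox"])
def crop(p,m):
    b=m[0]["bbox"];cx,cy=int((b[0]+b[2])/2),int((b[1]+b[3])/2)
    x=max(0,min(512-100,cx-50));y=max(0,min(384-100,cy-50));print(x,y)
    return cv2.resize(p["color"][y:y+100,x:x+100,::-1],(400,400),interpolation=cv2.INTER_CUBIC)
cv2.imwrite("pics/f34.png",np.hstack([crop(*load("f3")),crop(p,m)]))
E
```

```text
0.84 [244.3, 249.7, 300.6, 305.5]
0.46 [0.0, 189.3, 25.6, 225.1]
224 31
222 227
```

View pics/f34.png

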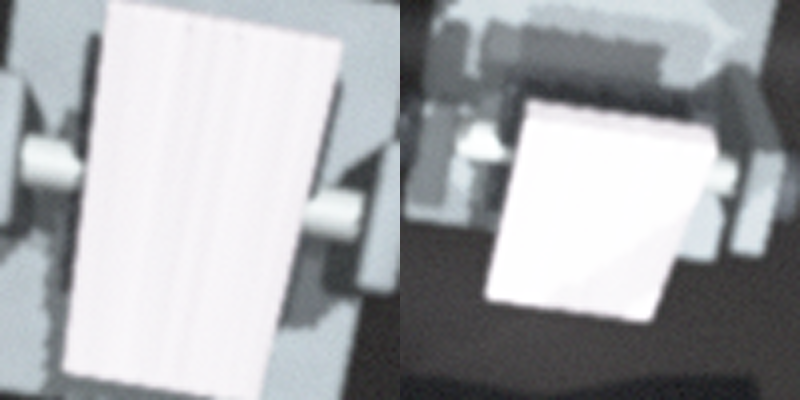

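Both crops show the face with its upper end at the image top, so it looks towards the robot. In the right crop a pinkish strip at y≈100–120 is the end thickness. I'll fit the pose from the quad corners next.

```bash
cat > face.py <<'E'
from h import *
from scipy.optimize import least_squares
obs=[]
for f in ["f2","f3","f4"]:
    p,m=load(f);b=np.array(m[0]["bbox"]).astype(int)
    g=np.full(p["color"].shape[:2],0,np.uint8);sl=np.s_[max(0,b[1]-4):b[3]+6,b[0]-4:b[2]+6]
    g[sl]=p["color"].min(2)[sl]
    big=cv2.resize(g,None,fx=4,fy=4,interpolation=cv2.INTER_CUBIC)
    th=228
    bl=max(blobs(big>th),key=lambda x:x.sum()).astype(np.uint8)
    bl=cv2.morphologyEx(bl,cv2.MORPH_OPEN,np.ones((41,41)))
    c=max(cv2.findContours(bl,0,1)[0],key=cv2.contourArea)
    q=cv2.approxPolyN(c,4,ensure_convex=True).reshape(-1,2)
    q=(q+.5)/4-.5
    # order TL,TR,BR,BL in the image
    q=q[np.argsort(np.arctan2(*(q-q.mean(0)).T[::-1]))]
    i=np.argmin(q.sum(1));q=np.roll(q,-i,0);obs.append((p,q));print(f,q.round(1).tolist(),f and "crop px",((q-[224,31] if f=="f3" else q-[222,227])*4).round().tolist())
L=np.array([[42,25,0],[42,-25,0],[-42,-25,0],[-42,25,0]])/1000
def pts(v):
    Rm=R.from_euler("ZY",[v[3],-v[4]]).as_matrix();return v[:3]+L@Rm.T
def res(v):
    return np.concatenate([(project(p,pts(v))-q).ravel() for p,q in obs])
for sel in [[0,1,2],[1,2]]:
    o=obs;obs=[o[i] for i in sel]
    s=least_squares(res,[.585,-.315,.085,.3,.3],loss="soft_l1");r=res(s.x)
    print(s.x[:3].round(4),np.degrees(s.x[3:]).round(2),r.reshape(-1,4,2).round(1).tolist());obs=o
T=[tri([(p,q[i]) for p,q in obs[1:]]) for i in range(4)];T=np.array(T);print(T.round(4).tolist());
print([np.linalg.norm(T[i]-T[i-1]).round(4) for i in range(4)])
E
python3 face.py
```

```text
f2 [[253.9, 162.6], [295.9, 169.9], [295.9, 196.9], [249.1, 193.9]] crop px [[128.0, -258.0], [296.0, -228.0], [296.0, -120.0], [108.0, -132.0]]
f3 [[251.1, 30.6], [310.4, 41.1], [287.4, 130.9], [239.9, 123.1]] crop px [[108.0, -2.0], [346.0, 40.0], [254.0, 400.0], [64.0, 368.0]]
f4 [[253.9, 252.9], [306.1, 260.4], [283.6, 305.6], [242.9, 301.1]] crop px [[128.0, 104.0], [336.0, 134.0], [246.0, 314.0], [84.0, 296.0]]
[ 0.5811 -0.3161  0.08  ] [12.15 20.42] [[[0.3, -0.3], [3.4, -0.1], [-12.6, 28.0], [-4.9, 24.9]], [[0.5, -0.3], [-0.7, -0.2], [0.9, 0.2], [0.1, -0.1]], [[-0.2, 0.6], [-5.4, 0.0], [0.5, -0.9], [0.8, -2.0]]]
[ 0.5809 -0.316   0.0807] [11.7 19.3] [[[0.8, -0.7], [-0.4, -0.0], [0.6, 0.9], [-0.4, 0.1]], [[0.1, 0.3], [-5.2, 0.0], [0.2, 0.3], [0.4, -1.1]]]
[[0.6143, -0.2832, 0.0935], [0.626, -0.3351, 0.0945], [0.5478, -0.3477, 0.0674], [0.5373, -0.2996, 0.0691]]
[np.float64(0.0824), np.float64(0.0532), np.float64(0.0837), np.float64(0.0493)]
```

```bash
cat > face2.py <<'E'
exec(open("face.py").read().split("for sel")[0])
q4=np.array([[126,117],[314,141],[250,322],[86,298]])/4+[222,227]-.375
obs=[obs[1],(obs[2][0],q4)]
s=least_squares(res,[.585,-.315,.085,.3,.3],loss="soft_l1");print(s.x[:3].round(4),np.degrees(s.x[3:]).round(2),res(s.x).reshape(-1,4,2).round(1).tolist())
T=np.array([tri([(p,q[i]) for p,q in obs]) for i in range(4)]);print(T.round(4).tolist())
print([np.linalg.norm(T[i]-T[i-1]).round(4) for i in range(4)])
out=[]
for f in ["f2","f3","f4"]:
    p,_=load(f);u=project(p,pts(s.x));c=u.mean(0).astype(int);x,y=max(0,c[0]-40),max(0,c[1]-55)
    im=p["color"][y:y+110,x:x+80,::-1].astype(float);im=np.clip((im-120)*255/135,0,255).astype(np.uint8)
    im=cv2.resize(im,(320,440) if 0 else (264,363),interpolation=cv2.INTER_CUBIC)
    cv2.polylines(im,[((u-[x,y]+.5)*3.3).astype(int)],True,(0,0,255),1);out.append(im)
cv2.imwrite("pics/fov.png",np.hstack(out))
E
python3 face2.py
```

```text
f2 [[253.9, 162.6], [295.9, 169.9], [295.9, 196.9], [249.1, 193.9]] crop px [[128.0, -258.0], [296.0, -228.0], [296.0, -120.0], [108.0, -132.0]]
f3 [[251.1, 30.6], [310.4, 41.1], [287.4, 130.9], [239.9, 123.1]] crop px [[108.0, -2.0], [346.0, 40.0], [254.0, 400.0], [64.0, 368.0]]
f4 [[253.9, 252.9], [306.1, 260.4], [283.6, 305.6], [242.9, 301.1]] crop px [[128.0, 104.0], [336.0, 134.0], [246.0, 314.0], [84.0, 296.0]]
[ 0.5804 -0.3159  0.0829] [12.18 20.72] [[[-0.1, -0.4], [-0.6, -0.2], [0.8, 0.9], [-0.5, 0.5]], [[0.1, -0.4], [0.6, 0.6], [-0.1, -0.6], [0.1, -0.2]]]
[[0.6132, -0.2833, 0.0979], [0.6241, -0.3321, 0.0968], [0.5481, -0.3476, 0.0704], [0.5373, -0.2997, 0.0691]]
[np.float64(0.0828), np.float64(0.0501), np.float64(0.082), np.float64(0.0491)]
```

View pics/fov.png

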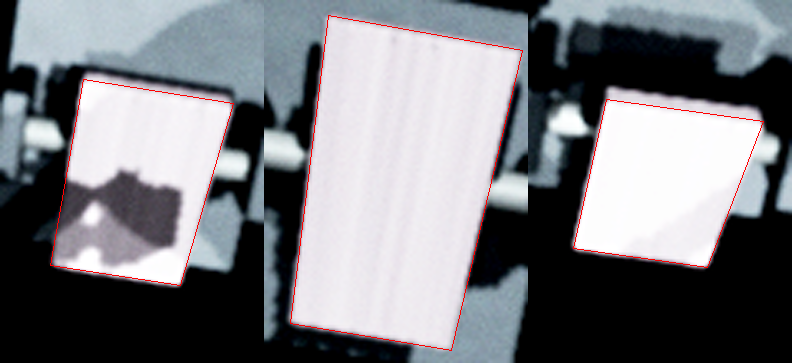

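The red overlay of the fitted rectangle lies on the face edges in all three views: centre (0.580, -0.316, 0.083), yaw 12.2°, slope about 20.4°. Next are the plates.

>>> drive_tool(rows=[[0,0,0,-0.01,-0.039,-0.003,1],[0,0,0,-0.01,-0.039,-0.003,1],[0,0,0,-0.01,-0.039,-0.003,1],[0,0,0,-0.01,-0.039,-0.003,1],[0,0,0,-0.01,-0.039,-0.003,1],[0,0,0,-0.01,-0.039,-0.003,1],[0,0,0,-0.01,-0.039,-0.003,1],[0,0,0,-0.01,-0.039,-0.003,1]])

```text
time: 5.33
tool_pos: [0.4972, 0.0025, 0.2437]
tcp_rot: [3.087, 0.583, 0.002]
wrist_force: [0.8, 0.9, -0.1]
width: 1.005
grip_force: 0.0
```

>>> drive_tool(rows=[[0,0,0,0,0,0,1],[0,0,0,0,0,0,1],[0,0,0,0,0,0,1],[0,0,0,0,0,0,1],[0,0,0,0,0,0,1]])

```text
time: 5.75
tool_pos: [0.4996, 0.0006, 0.2433]
tcp_rot: [3.087, 0.583, 0.0]
wrist_force: [-0.5, 0.3, -0.2]
width: 1.003
grip_force: 0.0
```

```bash
cat > look.py <<'E'
from h import *
import sys
f=sys.argv[1];p=shot("wrist");keep(p,f)
print(np.round(status.read_state()["tool_pos"],4))
for b in blobs(orange(p)):
    r=rect(p,b,.005)
    if r[1][0]<120 and r[0][0]<.72: print("orange",*r,"px",np.argwhere(b).mean(0)[::-1].round())
for k in ["row_short","row_medium"]:
    for m in masks_of(p,k)[:2]: print(k,round(m["score"],2),*rect(p,m["mask"],.007),m["bbox"])
E
python3 look.py g1; python3 -c "
from h import *
cv2.imwrite('pics/g1.png',load('g1')['color'][:,:,::-1])"
```

```text
[0.4996 0.0007 0.2431]
orange [0.6553 0.0383] [58.5 39.6] -7.3 px [276.  29.]
orange [0.6509 0.035 ] [40.1 15.4] -30.9 px [274.  38.]
orange [0.5136 0.3305] [41.4 34.1] -6.7 px [15. 54.]
orange [0.5294 0.19  ] [56.1 37.2] -9.5 px [130.  85.]
orange [0.5136 0.0313] [43.9 39.9] 17.9 px [241. 142.]
orange [ 0.4829 -0.1299] [74.5 40. ] 19.2 px [338. 203.]
row_short 0.98 [0.4885 0.3143] [118.8  45.5] 7.5 [0.0, 24.2, 40.1, 125.4]
row_medium 0.65 [0.4952 0.1942] [143.1  57.6] -8.9 [73.6, 45.2, 157.9, 167.4]
```

View pics/g1.png

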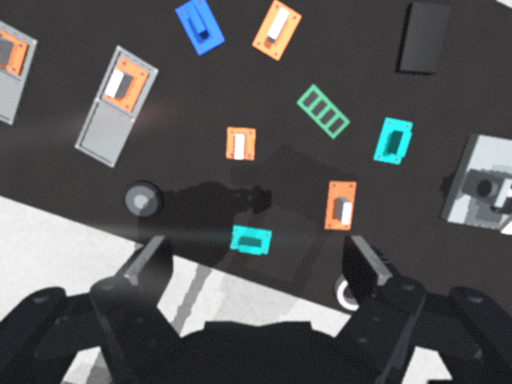

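The view shows the short plate at (241,142), medium at (276,29) and long at (340,205), with the row bays at (105,135) and (5,95). Their positions agree with the top view to about 2 mm. I'll grasp the short plate.

>>> drive_tool(rows=[[0,0,0,0.0242,-0.0234,0,0.6],[0,0,3.5,0,0,0.03,0.6],[0,0,0,0,0,0.036,0.6],[0,0,0,0,0,0.036,0.6],[0,0,0,0,0,0.036,0.6],[0,0,0,0,0,0.036,0.6],[0,0,0,0,0,0.03,0.6],[0,0,0,0,0,0.015,0.6]], force=40)

```text
time: 6.57
tool_pos: [0.5097, 0.0319, 0.0197]
tcp_rot: [-3.102, -0.489, 0.011]
wrist_force: [-1.8, -0.4, -0.7]
width: 0.601
grip_force: 0.0
```

>>> drive_tool(rows=[[0,0,0,0,0,0.013,0.6],[0,0,0,0,0,0,0.6],[0,0,0,0,0,0,0.6],[0,0,0,0,0,0,0.6]])

```text
time: 6.9
tool_pos: [0.5139, 0.0322, 0.012]
tcp_rot: [3.103, 0.49, 0.002]
wrist_force: [0.3, -0.5, 0.7]
width: 0.601
grip_force: 0.0
```

>>> drive_tool(rows=[[0,0,0,0,0,0,0],[0,0,0,0,0,0,0],[0,0,0,0,0,0,0],[0,0,0,0,0,0,0],[0,0,0,0,0,0,0],[0,0,0,0,0,0,0],[0,0,0,0,0,0,0],[0,0,0,0,0,0,0]])

```text
time: 7.57
tool_pos: [0.514, 0.0324, 0.0124]
tcp_rot: [3.103, 0.491, 0.003]
wrist_force: [-2.1, -0.6, 6.3]
width: 0.11
grip_force: 39.8
```

>>> drive_tool(rows=[[0,0,0,0,0,-0.02,0],[0,0,0,0,0,-0.04,0],[0,0,0,0,0,-0.04,0],[0,0,0,0.0053,-0.0384,0,0],[0,0,0,0.0053,-0.0384,0,0],[0,0,0,0.0053,-0.0384,0,0],[0,0,0,0.0053,-0.0384,0,0],[0,0,0,0.0053,-0.0384,0,0]])

```text
time: 8.23
tool_pos: [0.478, 0.2247, 0.1113]
tcp_rot: [-3.103, -0.49, 0.0]
wrist_force: [1.4, 0.0, 0.2]
width: 0.106
grip_force: 39.2
```

>>> drive_tool(rows=[[0,0,0,0.0053,-0.0384,0,0],[0,0,0,0.0053,-0.0384,0,0],[0,0,0,0.0053,-0.0384,0,0],[0,0,6.175,0,0,0,0],[0,0,6.175,0,0,0,0],[0,0,6.175,0,0,0,0],[0,0,6.175,0,0,0,0],[0,0,0,0,0,0,0]])

```text
time: 8.9
tool_pos: [0.4578, 0.3377, 0.1107]
tcp_rot: [3.135, -0.187, -0.002]
wrist_force: [-0.2, -0.5, -1.2]
width: 0.108
grip_force: 39.3
```

>>> drive_tool(rows=[[0,0,0,0,0,0,0],[0,0,0,0,0,0,0],[0,0,0,0,0,0,0]])

```text
time: 9.15
tool_pos: [0.4584, 0.3375, 0.1112]
tcp_rot: [3.136, -0.182, -0.0]
wrist_force: [0.3, -0.7, -0.1]
width: 0.112
grip_force: 39.3
```

```bash
python3 look.py g2;python3 -c "
from h import *
p=load('g2');im=p['color'][:,:,::-1].copy()
def bay(c,a,l):
    q=np.array([[l,23],[l,-23],[-l,-23],[-l,23]])/1000;t=np.radians(a)
    Rm=np.array([[np.cos(t),-np.sin(t)],[np.sin(t),np.cos(t)]])
    X=np.c_[q@Rm.T+c,np.full(4,.007)];cv2.polylines(im,[project(p,X).round().astype(int)],True,(0,0,255),1)
bay([.4603,.338],-6.8,25);bay([.4615,.2012],-9.5,32.5)
cv2.imwrite('pics/g2.png',im)
print(status.read_state()['tcp_rot'],status.read_state()['q'])"
```

```text
[0.4585 0.3376 0.1112]
orange [0.5296 0.1889] [56.1 37.9] -9.7 px [424.  83.]
orange [0.5137 0.3322] [39.9 36.9] -6.6 px [261. 126.]
orange [0.4294 0.3421] [61.6 32.9] 83.4 px [257. 214.]
row_medium 0.94 [0.4958 0.1964] [143.   57.7] -9.8 [373.0, 31.0, 474.4, 208.2]
[ 3.13620452e+00 -1.83296968e-01 -7.50702245e-05] [5.90931285e-01 1.70796449e-01 1.95050204e+00 2.27908145e-08
 1.02035415e+00 2.27848573e+00]
```

View pics/g2.png

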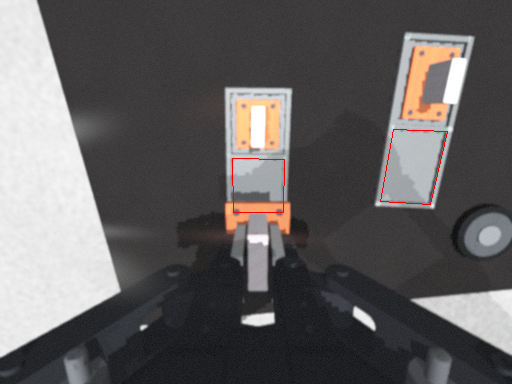

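The overlaid bay rectangles (red) lie on the bays at (258,185) and (415,165), and the gripped plate's base is centred at column 258. I'll lower it, release it and retreat.

>>> drive_tool(rows=[[0,0,0,0.0017,-0.0007,0.035,0],[0,0,0,0,0,0.03,0],[0,0,0,0,0,0.012,0],[0,0,0,0,0,0.006,0],[0,0,0,0,0,0.006,0],[0,0,0,0,0,0.004,0],[0,0,0,0,0,0.002,0],[0,0,0,0,0,0,0]])

```text
time: 9.97
tool_pos: [0.4609, 0.3386, 0.017]
tcp_rot: [-3.135, 0.184, -0.002]
wrist_force: [-0.3, 0.6, 0.2]
width: 0.107
grip_force: 39.3
```

>>> drive_tool(rows=[[0,0,0,0,0,0,0],[0,0,0,0,0,0,0],[0,0,0,0,0,0,0]])

```text
time: 10.22
tool_pos: [0.4608, 0.3386, 0.0171]
tcp_rot: [-3.135, 0.184, -0.002]
wrist_force: [-0.6, 1.2, -0.5]
width: 0.103
grip_force: 39.3
```

>>> drive_tool(rows=[[0,0,0,0,0,0.0015,0],[0,0,0,0,0,0,0],[0,0,0,0,0,0,0.5],[0,0,0,0,0,0,0.5],[0,0,0,0,0,0,0.5],[0,0,0,0,0,0,0.5],[0,0,0,0,0,-0.015,0.5],[0,0,0,0,0,-0.035,0.6]])

```text
time: 10.88
tool_pos: [0.456, 0.3354, 0.0599]
tcp_rot: [3.129, -0.184, -0.014]
wrist_force: [0.6, 0.6, 0.4]
width: 0.601
grip_force: 0.0
```

>>> drive_tool(rows=[[0,0,0,0,0,-0.04,0.6],[0,0,0,0,0,-0.04,0.6],[0,0,0,0.0254,0.0306,0,0.6],[0,0,0,0.0254,0.0306,0,0.6],[0,0,0,0.0254,0.0306,0,0.6],[0,0,0,0.0254,0.0306,0,0.6],[0,0,0,0,0,0,0.6],[0,0,0,0,0,0,0.6]])

```text
time: 11.55
tool_pos: [0.5477, 0.2029, 0.1447]
tcp_rot: [-3.136, 0.191, 0.0]
wrist_force: [0.0, 0.1, -0.5]
width: 0.601
grip_force: 0.0
```

>>> drive_tool(rows=[[0,0,0,0,0,0,0.6],[0,0,0,0,0,0,0.6]])

```text
time: 11.72
tool_pos: [0.546, 0.2055, 0.1444]
tcp_rot: [-3.136, 0.183, 0.001]
wrist_force: [-0.7, 1.2, 0.3]
width: 0.603
grip_force: 0.0
```

```bash
python3 look.py g3; python3 -c "
from h import *
print(status.read_state()['tcp_rot'])"
```

```text
[0.5459 0.2058 0.1445]
orange [0.6553 0.0386] [57.3 38.9] -7.3 px [425.  40.]
orange [0.529  0.1896] [56.4 36.9] -9.7 px [275. 189.]
orange [0.5138 0.3324] [41.  37.5] -6.7 px [147. 218.]
orange [0.4677 0.3395] [37.8 23.5] 83.3 px [146. 258.]
row_short 0.85 [0.4994 0.3324] [88.4 55.5] -6.9 [114.5, 196.8, 171.1, 269.6]
row_medium 0.78 [0.4956 0.1957] [143.3  55.1] -9.8 [243.6, 156.6, 304.7, 284.8]
[-3.13631888e+00  1.81224827e-01  6.94810149e-04]
```

>>> drive_tool(rows=[[0,0,0.7,0,0,0,0.6],[0,0,0,0.0258,0.0306,0,0.6],[0,0,0,0.0258,0.0306,0,0.6],[0,0,0,0.0258,0.0306,0,0.6],[0,0,0,0.0258,0.0306,0,0.6],[0,0,0,0.0258,0.0306,0,0.6],[0,0,0,0,0,0.04,0.6],[0,0,0,0,0,0.035,0.6]])

```text
time: 12.53
tool_pos: [0.6593, 0.0345, 0.0721]
tcp_rot: [-3.134, 0.208, -0.013]
wrist_force: [-0.7, 0.5, -1.6]
width: 0.602
grip_force: 0.0
```

>>> drive_tool(rows=[[0,0,0,0,0,0.03,0.6],[0,0,0,0,0,0.015,0.6],[0,0,0,0,0,0.01,0.6],[0,0,0,0,0,0.003,0.6],[0,0,0,0,0,0,0.6],[0,0,0,0,0,0,0.6],[0,0,0,0,0,0,0.6],[0,0,0,0,0,0,0.6]])

```text
time: 13.2
tool_pos: [0.6565, 0.0365, 0.0138]
tcp_rot: [-3.135, 0.203, -0.005]
wrist_force: [-0.5, -0.1, 0.1]
width: 0.6
grip_force: 0.0
```

>>> drive_tool(rows=[[0,0,0,0,0,0,0],[0,0,0,0,0,0,0],[0,0,0,0,0,0,0],[0,0,0,0,0,0,0],[0,0,0,0,0,0,0],[0,0,0,0,0,0,0],[0,0,0,0,0,0,0]])

```text
time: 13.78
tool_pos: [0.6554, 0.0363, 0.0123]
tcp_rot: [-3.135, 0.203, -0.001]
wrist_force: [-0.2, 0.2, 4.9]
width: 0.107
grip_force: 40.0
```

>>> drive_tool(rows=[[0,0,0,0,0,-0.02,0],[0,0,0,0,0,-0.04,0],[0,0,0,0,0,-0.04,0],[0,0,0,-0.0305,-0.0198,0,0],[0,0,0,-0.0305,-0.0198,0,0],[0,0,0,-0.0305,-0.0198,0,0],[0,0,0,-0.0305,-0.0198,0,0],[0,0,0,-0.0305,-0.0198,0,0]])

```text
time: 14.45
tool_pos: [0.5145, 0.1548, 0.1111]
tcp_rot: [3.135, -0.205, -0.002]
wrist_force: [0.3, 0.9, 0.2]
width: 0.111
grip_force: 39.4
```

>>> drive_tool(rows=[[0,0,0,-0.0305,-0.0198,0,0],[0,0,0,-0.0305,-0.0198,0,0],[0,0,2.2,0,0,0,0],[0,0,0,0,0,0,0],[0,0,0,0,0,0,0],[0,0,0,0,0,0,0],[0,0,0,0,0,0,0]])

```text
time: 15.03
tool_pos: [0.4619, 0.2008, 0.1117]
tcp_rot: [3.13, -0.265, 0.0]
wrist_force: [0.4, 0.0, -0.4]
width: 0.108
grip_force: 39.4
```

```bash
python3 look.py g4;python3 -c "
from h import *
p=load('g4');im=p['color'][:,:,::-1].copy()
def bay(c,a,l,w,z):
    q=np.array([[l,w],[l,-w],[-l,-w],[-l,w]])/1000;t=np.radians(a)
    Rm=np.array([[np.cos(t),-np.sin(t)],[np.sin(t),np.cos(t)]])
    X=np.c_[q@Rm.T+c,np.full(4,z)];cv2.polylines(im,[project(p,X).round().astype(int)],True,(0,0,255),1)
bay([.4603,.338],-6.8,20,18,.008);bay([.4615,.2012],-9.6,32.5,23,.007)
cv2.imwrite('pics/g4.png',im)
print(status.read_state()['tcp_rot'],status.read_state()['q'])"
```

```text
[0.4619 0.2008 0.1117]
orange [0.5097 0.1946] [11.1  4.9] 75.7 px [256. 133.]
orange [0.5135 0.3327] [40.6 37.3] -7.1 px [107. 152.]
orange [0.4393 0.2071] [64.6 47.4] 80.4 px [258. 207.]
orange [0.4594 0.3408] [40.9 38.3] -6.5 px [116. 211.]
row_short 0.66 [0.4866 0.3341] [112.2  57.1] -7.0 [61.6, 121.8, 149.2, 243.2]
row_medium 0.86 [0.5138 0.1926] [105.1  54.7] -9.8 [225.6, 58.5, 293.1, 187.2]
[ 3.13025478e+00 -2.65374641e-01 -1.61432537e-04] [ 3.60765587e-01  4.91894505e-02  2.08549706e+00 -6.41402484e-05
  1.00704590e+00  2.10074639e+00]
```

View pics/g4.png

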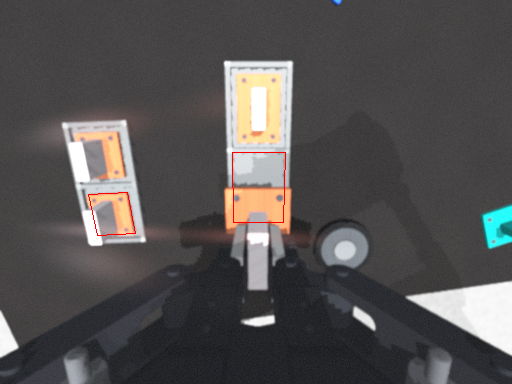

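The short plate sits in its bay at (112,212). The medium plate is centred above its bay at (258,187), and the fan at (342,245) is clear of the fingers. I'll place it.

>>> drive_tool(rows=[[0,0,0,0,0,0.035,0],[0,0,0,0,0,0.03,0],[0,0,0,0,0,0.012,0],[0,0,0,0,0,0.007,0],[0,0,0,0,0,0.006,0],[0,0,0,0,0,0.005,0],[0,0,0,0,0,0.002,0],[0,0,0,0,0,0,0]])

```text
time: 15.85
tool_pos: [0.4621, 0.2018, 0.0156]
tcp_rot: [-3.13, 0.264, -0.002]
wrist_force: [-0.3, 1.1, -1.2]
width: 0.102
grip_force: 39.5
```

>>> drive_tool(rows=[[0,0,0,0,0,0,0],[0,0,0,0,0,0,0],[0,0,0,0,0,0,0.4],[0,0,0,0,0,0,0.4],[0,0,0,0,0,0,0.4],[0,0,0,0,0,0,0.4],[0,0,0,0,0,-0.015,0.4],[0,0,0,0,0,-0.035,0.4]])

```text
time: 16.52
tool_pos: [0.4567, 0.1997, 0.0607]
tcp_rot: [3.126, -0.263, -0.015]
wrist_force: [0.1, -0.8, 0.9]
width: 0.399
grip_force: 0.0
```

>>> drive_tool(rows=[[0,0,0,0,0,-0.04,0.6],[0,0,0,0,0,-0.04,0.6],[0,0,0,0,0,-0.04,0.6],[0,0,0,0,0,0,0.6],[0,0,0,0,0,0,0.6],[0,0,0,0,0,0,0.6],[0,0,0,0,0,0,0.6]])

```text
time: 17.1
tool_pos: [0.4599, 0.2009, 0.183]
tcp_rot: [3.129, -0.264, -0.004]
wrist_force: [-0.1, 0.1, -0.0]
width: 0.599
grip_force: 0.0
```

```bash
python3 look.py g5; python3 -c "
from h import *
print(status.read_state()['tcp_rot'])"
```

```text
[0.4597 0.2008 0.1826]
orange [0.5273 0.2076] [44.8  2. ] -8.8 px [242. 112.]
orange [0.5279 0.1818] [31.   2.2] -9.2 px [265. 106.]
orange [0.5093 0.1979] [18.1 17.9] -39.7 px [252. 126.]
orange [0.509  0.1799] [18.1  9.9] -8.6 px [271. 126.]
orange [0.5139 0.3325] [40.4 37.1] -6.9 px [140. 140.]
orange [0.4615 0.2028] [54.8 36.8] -9.6 px [256. 167.]
orange [0.4595 0.3407] [40.9 37.9] -6.7 px [145. 187.]
row_short 0.96 [0.4869 0.3343] [112.5  56.2] -7.6 [103.8, 117.7, 166.4, 213.9]
row_short 0.58 [0.393  0.1292] [58.3 49.3] 56.0 [301.0, 196.3, 350.2, 237.0]
row_medium 0.97 [0.4947 0.1951] [143.8  56.8] -9.6 [232.4, 69.9, 283.8, 201.2]
[ 3.12888036 -0.26354348 -0.00533697]
```

>>> drive_tool(rows=[[0,0,0,0.0087,0.0357,0,0.6],[0,0,0,0.0087,0.0357,0,0.6],[0,0,0,0.0087,0.0357,0,0.6],[0,0,0,0.0087,0.0357,0,0.6],[0,0,0,0.0087,0.0357,0,0.6],[0,0,0,0.0087,0.0357,0,0.6],[0,0,0,0.0087,0.0357,0,0.6],[0,0,0,0.0087,0.0357,0,0.6]])

```text
time: 17.92
tool_pos: [0.4811, -0.0934, 0.1836]
tcp_rot: [-3.13, 0.264, 0.003]
wrist_force: [0.9, -0.1, 0.6]
width: 0.597
grip_force: 0.0
```

>>> drive_tool(rows=[[0,0,0,0.0087,0.0357,0,0.6],[0,0,-7.12,0,0,0,0.6],[0,0,-7.12,0,0,0,0.6],[0,0,-7.12,0,0,0,0.6],[0,0,-7.12,0,0,0,0.6],[0,0,0,0,0,0,0.6],[0,0,0,0,0,0,0.6],[0,0,0,0,0,0,0.6]])

```text
time: 18.58
tool_pos: [0.4843, -0.1282, 0.1841]
tcp_rot: [-3.099, -0.51, 0.002]
wrist_force: [-0.4, 0.4, -0.6]
width: 0.599
grip_force: 0.0
```

```bash
python3 look.py g6; python3 -c "
from h import *
r=status.read_state()['tcp_rot'];print(r,R.from_rotvec(r).as_matrix().round(4))"
```

```text
[ 0.4844 -0.1283  0.1843]
orange [ 0.4831 -0.1294] [72.9 38.7] 18.6 px [259. 172.]
row_medium 0.75 [0.5365 0.157 ] [53.2 12.4] 4.8 [0.1, 2.6, 13.7, 62.4]
[-3.09931755e+00 -5.12657013e-01  4.52320689e-04] [[ 9.467e-01  3.220e-01 -3.000e-04]
 [ 3.220e-01 -9.467e-01  1.000e-04]
 [-3.000e-04 -2.000e-04 -1.000e+00]]
```

>>> drive_tool(rows=[[0,0,0,-0.0016,0.0006,0.04,0.6],[0,0,0,0,0,0.04,0.6],[0,0,0,0,0,0.035,0.6],[0,0,0,0,0,0.03,0.6],[0,0,0,0,0,0.015,0.6],[0,0,0,0,0,0.009,0.6],[0,0,0,0,0,0.003,0.6],[0,0,0,0,0,0,0.6]], force=70)

```text
time: 19.4
tool_pos: [0.4834, -0.1295, 0.0127]
tcp_rot: [-3.099, -0.514, 0.0]
wrist_force: [-0.4, 0.4, -0.3]
width: 0.599
grip_force: 0.0
```

>>> drive_tool(rows=[[0,0,0,0,0,0,0.6],[0,0,0,0,0,0,0.6],[0,0,0,0,0,0,0.6],[0,0,0,0,0,0,0],[0,0,0,0,0,0,0],[0,0,0,0,0,0,0],[0,0,0,0,0,0,0],[0,0,0,0,0,0,0]])

```text
time: 20.07
tool_pos: [0.4837, -0.1297, 0.0133]
tcp_rot: [3.099, 0.515, 0.001]
wrist_force: [-0.1, 0.2, 3.6]
width: 0.096
grip_force: 70.0
```

>>> drive_tool(rows=[[0,0,0,0,0,0,0],[0,0,0,0,0,0,0],[0,0,0,0,0,0,0]])

```text
time: 20.32
tool_pos: [0.4837, -0.1297, 0.0133]
tcp_rot: [3.099, 0.515, 0.001]
wrist_force: [-1.3, 0.5, 6.5]
width: 0.102
grip_force: 70.1
```

```bash
python3 -c "
from h import *
s=status.read_state();r=s['tcp_rot'];print(s['tool_pos'],R.from_rotvec(r).as_matrix().round(4).tolist())
p=shot('wrist')
for b in blobs(orange(p),200): print(rect(p,b,.005))"
```

```text
[ 0.48373813 -0.12968041  0.01333719] [[0.9463, 0.3232, 0.0007], [0.3232, -0.9463, -0.0002], [0.0006, 0.0004, -1.0]]
(array([ 0.4973, -0.1216]), array([50.2, 39.2]), -71.2)
```

>>> drive_tool(rows=[[0,0,0,0,0,-0.02,0],[0,0,0,0,0,-0.03,0],[0,0,0,0,0,-0.04,0],[0,0,0,0,0,-0.04,0],[0,0,0,0,0,-0.04,0],[0,0,0,0,0,-0.03,0],[0,0,0,0,0,0,0],[0,0,0,0,0,0,0]])

```text
time: 21.03
tool_pos: [0.4846, -0.13, 0.2148]
tcp_rot: [3.097, 0.514, 0.006]
wrist_force: [0.1, 0.2, -1.8]
width: 0.098
grip_force: 69.3
```

>>> drive_tool(rows=[[0,0,0,0.001,0.0341,0,0],[0,0,0,0.001,0.0341,0,0],[0,0,0,0.001,0.0341,0,0],[0,0,0,0.001,0.0341,0,0],[0,0,0,0.001,0.0341,0,0],[0,0,0,0.001,0.0341,0,0],[0,0,6.6,0,0,0,0],[0,6.8,0,0,0,0,0]])

```text
time: 21.7
tool_pos: [0.557, -0.3215, 0.2077]
tcp_rot: [-3.102, -0.322, -0.179]
wrist_force: [-0.2, 0.1, -1.4]
width: 0.102
grip_force: 69.4
```

>>> drive_tool(rows=[[0,6.8,0,0,0,0,0],[0,6.8,0,0,0,0,0],[0,0,0,0,0,0,0],[0,0,0,0,0,0,0],[0,0,0,0,0,0,0],[0,0,0,0,0,0,0]])

```text
time: 22.2
tool_pos: [0.556, -0.3212, 0.2127]
tcp_rot: [-3.038, -0.328, -0.545]
wrist_force: [0.2, 1.4, -0.6]
width: 0.101
grip_force: 69.4
```

```bash
cat > goal.py <<'E'
from h import *
c=np.array([.5804,-.3159,.083]);Rf=R.from_euler("ZY",np.radians([12.2,-20.4])).as_matrix()
n=Rf[:,2];Rt=Rf@np.diag([1,-1,-1])
s=status.read_state();Rn=R.from_rotvec(s["tcp_rot"]).as_matrix()
print("turn deg",np.degrees(R.from_matrix(Rn.T@Rt).as_rotvec()).round(2))
for d in [.05,.02,0]:print(d,"shift",(Rn.T@(c+n*(.0133+d)+Rf[:,0]*.0005-s["tool_pos"])).round(4))
print("force along n",(s["wrist_force"]@n).round(2),s["wrist_force"].round(2),s["torque"].round(2))
E
python3 goal.py
```

```text
turn deg [-0.03  0.07  0.1 ]
0.05 shift [-0.0212 -0.      0.067 ]
0.02 shift [-0.0212 -0.      0.097 ]
0 shift [-0.0212 -0.      0.117 ]
force along n -0.77 [ 0.23  1.36 -0.63] [-0.08  0.27 -0.02]
```

>>> drive_tool(rows=[[0,0,0,-0.0106,0,0.03,0],[0,0,0,-0.0106,0,0.03,0],[0,0,0,0,0,0.025,0],[0,0,0,0,0,0.012,0],[0,0,0,0,0,0,0],[0,0,0,0,0,0,0],[0,0,0,0,0,0,0],[0,0,0,0,0,0,0]])

```text
time: 22.87
tool_pos: [0.5702, -0.3194, 0.1171]
tcp_rot: [-3.04, -0.328, -0.551]
wrist_force: [-0.3, 0.5, -0.3]
width: 0.097
grip_force: 69.4
```

```bash
python3 goal.py; python3 - <<'E'
from h import *
p=shot("scene");t=shot("wrist")
a=cv2.resize(p["color"][160:260,90:190,::-1],(400,400),interpolation=cv2.INTER_CUBIC)
b=cv2.resize(t["color"][130:290,180:340,::-1],(400,400),interpolation=cv2.INTER_CUBIC)
cv2.imwrite("pics/pre.png",np.hstack([a,b]))
E
```

```text
turn deg [ 0.15 -0.14  0.13]
0.05 shift [-0.0013 -0.0012 -0.0277]
0.02 shift [-0.0014 -0.0013  0.0023]
0 shift [-0.0014 -0.0013  0.0223]
force along n -0.24 [-0.35  0.48 -0.34] [-0.06  0.28 -0.01]
```

View pics/pre.png

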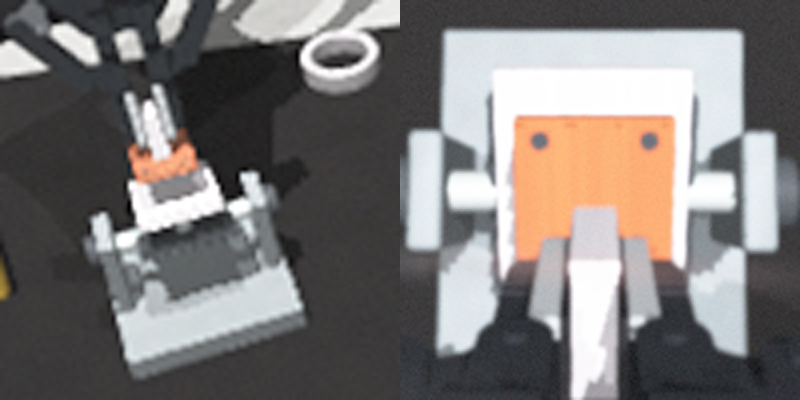

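```bash
python3 - <<'E'
from h import *
exec(open("goal.py").read().split("s=status")[0])
p=shot("wrist");s=status.read_state();Rn=R.from_rotvec(s["tcp_rot"]).as_matrix()
o=max(blobs(orange(p)),key=lambda b:b.sum())
ys,xs=np.nonzero(o);print("orange cols",xs.min(),xs.max(),"rows",ys.min(),ys.max())
for r in range(ys.min()+2,ys.max(),12): print(r,xs[ys==r].min(),xs[ys==r].max())
L=lambda a,b,z:np.array([[a,b,z],[a,-b,z],[-a,-b,z],[-a,b,z]])/1000
# plate in the tool frame: top of base at z=.0133-.005, centre x=-.0005
P=(L(35,18,8.3)+[-.0005,0,0])@Rn.T+s["tool_pos"];print("plate pred",project(p,P).round(1).tolist())
print("face pred",project(p,L(42,25,0)@Rf.T+c).round(1).tolist())
w=(p["color"].min(2)>215);print("white row165",np.nonzero(w[165,180:340])[0][[0,-1]]+180)
print("white col 250 top", np.nonzero(w[130:290,250])[0][:3]+130)
im=cv2.resize(p["color"][130:250,190:330,::-1],(700,600),interpolation=cv2.INTER_CUBIC)
for X,col in[(P,(255,0,0)),(L(42,25,0)@Rf.T+c,(0,255,0))]: cv2.polylines(im,[((project(p,X)-[190,130]+.5)*5).astype(int)],True,col,1)
cv2.imwrite("pics/pre2.png",im)
E
```

```text
orange cols 416 511 rows 0 43
2 419 511
14 417 511
26 416 511
38 477 511
plate pred [[292.4, 176.3], [226.1, 176.2], [229.4, 287.9], [288.3, 288.0]]
face pred [[217.8, 156.1], [297.5, 156.3], [292.6, 274.1], [222.0, 274.0]]
white row165 [199 315]
white col 250 top [144 145 146]
```

View pics/pre2.png

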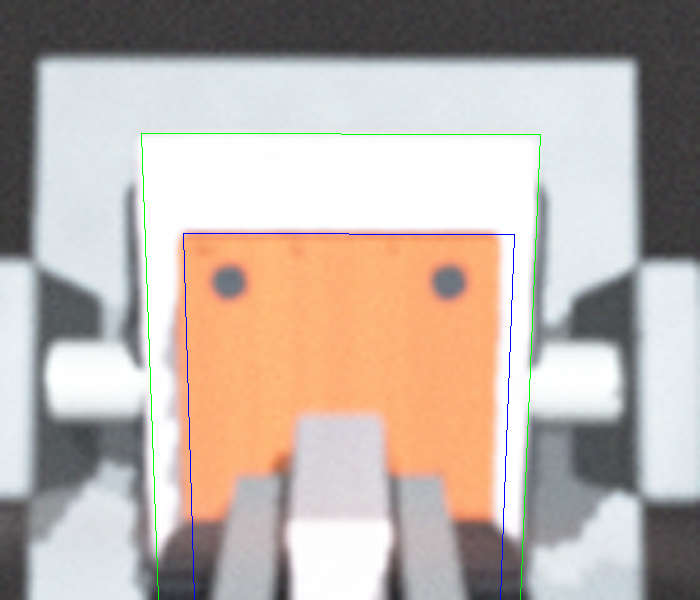

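The green face prediction lies exactly on the face. The plate is centred within about 1 mm and parallel. I'll approach and watch the force.

>>> drive_tool(rows=[[0,0,0,-0.0014,0,0.006,0],[0,0,0,0,0,0.005,0],[0,0,0,0,0,0.003,0],[0,0,0,0,0,0,0],[0,0,0,0,0,0,0],[0,0,0,0,0,0,0]])

```text
time: 23.52
tool_pos: [0.5722, -0.3175, 0.1006]
tcp_rot: [-3.038, -0.326, -0.546]
wrist_force: [-0.0, -0.9, -0.9]
width: 0.099
grip_force: 69.4
```

```bash
python3 goal.py
```

```text
turn deg [-0.04  0.01  0.04]
0.05 shift [ 0.0022  0.0002 -0.0439]
0.02 shift [ 0.0022  0.0002 -0.0139]
0 shift [0.0022 0.0002 0.0061]
force along n -0.76 [-0.04 -0.93 -0.9 ] [-0.04  0.27 -0.02]
```

>>> drive_tool(rows=[[0,0,0,0,0,0.002,0],[0,0,0,0,0,0.002,0],[0,0,0,0,0,0,0],[0,0,0,0,0,0,0],[0,0,0,0,0,0,0]])

```text
time: 23.93
tool_pos: [0.5737, -0.3173, 0.0973]
tcp_rot: [-3.038, -0.326, -0.547]
wrist_force: [0.4, -0.3, -0.4]
width: 0.102
grip_force: 69.5
```

```bash
python3 goal.py
```

```text
turn deg [-0.01 -0.01  0.05]
0.05 shift [ 0.002   0.     -0.0475]
0.02 shift [ 0.002   0.0001 -0.0175]
0 shift [0.002  0.0001 0.0025]
force along n -0.52 [ 0.42 -0.35 -0.43] [-0.06  0.15 -0.02]
```

>>> drive_tool(rows=[[0,0,0,0,0,0.002,0],[0,0,0,0,0,0.002,0],[0,0,0,0,0,0,0],[0,0,0,0,0,0,0],[0,0,0,0,0,0,0]])

```text
time: 24.35
tool_pos: [0.5751, -0.3171, 0.0938]
tcp_rot: [-3.038, -0.326, -0.547]
wrist_force: [-2.6, 0.2, 3.5]
width: 0.095
grip_force: 70.0
```

```bash
python3 goal.py
```

```text
turn deg [-0.   -0.02  0.06]
0.05 shift [ 0.0019 -0.     -0.0513]
0.02 shift [ 0.0019 -0.     -0.0213]
0 shift [ 0.0018 -0.     -0.0013]
force along n 4.14 [-2.55  0.16  3.5 ] [0.06 0.13 0.04]
```

>>> drive_tool(rows=[[0,0,0,0,0,0.0015,0],[0,0,0,0,0,0.0015,0],[0,0,0,0,0,0,0],[0,0,0,0,0,0,0],[0,0,0,0,0,0,0],[0,0,0,0,0,0,0],[0,0,0,0,0,0,0]])

```text
time: 24.93
tool_pos: [0.5761, -0.3169, 0.091]
tcp_rot: [-3.038, -0.326, -0.547]
wrist_force: [-4.1, 0.7, 5.3]
width: 0.103
grip_force: 70.4
```

```bash
for i in 1 2 3; do python3 goal.py | tail -2; done; python3 - <<'E'
from h import *
exec(open("goal.py").read().split("s=status")[0])
p=shot("wrist");q=shot("top")
im=cv2.resize(p["color"][130:250,190:330,::-1],(466,400),interpolation=cv2.INTER_CUBIC)
b=cv2.resize(q["color"][190:270,90:190,::-1],(330,264),interpolation=cv2.INTER_CUBIC);b=np.vstack([b,np.zeros((136,330,3),np.uint8)])
L=np.array([[42,25,-5],[42,-25,-5],[-42,-25,-5],[-42,25,-5]])/1000
cv2.polylines(im,[((project(p,L@Rf.T+c)-[190,130]+.5)*400/120).astype(int)],True,(0,255,0),1)
cv2.imwrite("pics/end.png",np.hstack([im,b]))
E
```

```text
0 shift [ 0.0018 -0.0001 -0.0042]
force along n 6.31 [-4.12  0.7   5.29] [0.17 0.2  0.14]
0 shift [ 0.0018 -0.0001 -0.0042]
force along n 6.31 [-4.12  0.7   5.29] [0.17 0.2  0.14]
0 shift [ 0.0018 -0.0001 -0.0042]
force along n 6.31 [-4.12  0.7   5.29] [0.17 0.2  0.14]
```

View pics/end.png

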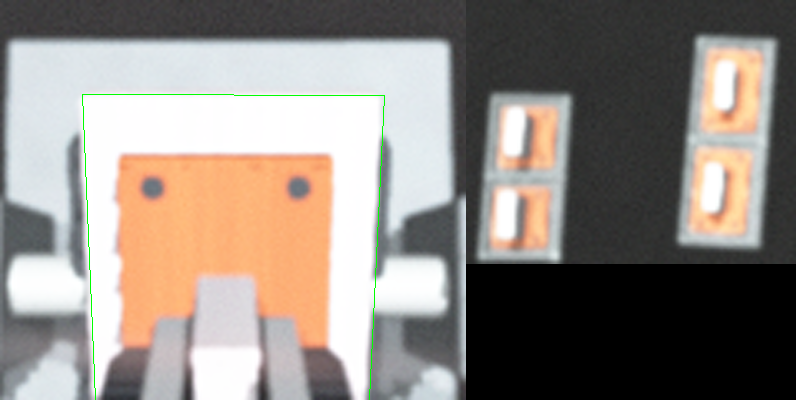

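The plate lies centred on the face, within 2 mm, at about 5 mm of sink: 6.5 N, and the kinematics agree. Both small plates sit in their bays. I'll hand the job in.

```bash
python3 -c "
from workcell import workorder
print(workorder.finish_job())"
```

```text
the job is handed in; nothing more can be done
None
```

The job is handed in but its verdict was not shown: the short and medium plates lie released in their own bays, and the long plate is gripped and pressed on the tester face, within about 2 mm of centre and sunk roughly 5 mm by force and position.

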